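# Tip an angle bracket onto its foot and clamp it in its base

### The job

The aluminium angle bracket lies on its long plate leg on the black mat. Gently tip it over about its corner, keeping the corner down on the mat and not letting it fall, until it stands on its foot there with the disc plate upright, and let go; then take it again by the upright plate, carry it upright to the steel base and set it down between the blue guides, toe to the open side and heel right up against the blue stop. Let go, swing the red hold-down finger fully across its toe, and leave every other thing where it is.

Things in the scene. Friction and masses are not known exactly. Their poses are not given: they have to be found in the camera images.
- bracket: Aluminium angle bracket, 0.14-0.26 kg: plate leg 95 mm, foot leg 75 mm (outside), both 46 wide, 8 thick. Origin: middle of the outer corner edge. x runs along the plate to its free end, z along the foot to its free end (toe), y along the corner edge; outer faces lie in z = 0 (plate) and x = 0 (foot). Starts lying on its plate, z up; standing on its foot, x is up and z level.
- bracket_toe (a point): Middle of the foot leg's free end on its outer (under) face: bracket z = 75 mm. The foot leg shows a black slot.
- bracket_cheeks (a point): Midpoint between the two triangular side cheeks that fill the inner corner: bracket x = z = 24 mm, y = 0. Each cheek is 6 mm thick, flush with the bracket's sides (46 mm across the outsides, a good place to grip), and reaches to 46 mm from the outer corner along both legs, with a straight slope between.
- bracket_disc (a point): Middle of the black disc in a brass ring on the plate leg: bracket x = 72, y = 0, z = 4 mm (mid-thickness). Above the cheeks, here, the plate is bare and 8 mm thick, up to x = 95 mm.
- mat: Fixed black rubber mat, 200 x 270 x 3 mm (its x, y, z); origin under its centre, its top 3 mm up. The bracket lies on it at the start. It lies left or right; the base is on the other side.
- base: Fixed dark steel base, 130 x 130 x 12 mm, its top the seat; origin under its centre. Blue heel stop across the +x end: inner face x = 45, 10 thick, 74 long, 22 high above the seat. Two blue side guides from x = 0 to 45, inner faces y = -29 and 29, 8 thick, 16 high. The bracket stands between the guides, plate next to the stop, toe to the base's -x, which is open.
- heel_spot (a point): On the seat at the foot of the heel stop, midway between the guides (base x = +45, y = 0, z = 12 mm): where the bracket's corner edge middle belongs.
- toe_spot (a point): On the seat at base x = -30, y = 0, z = 12 mm: where the bracket's toe belongs.
- finger (a joint): Red hold-down finger: flat level arm 16 mm wide, 8 thick, swivelling on an upright pin; rad. At 0 it points to the base's -x, clear of the seat; grows clockwise seen from above to 1.57, its end, where it points to the base's +y across the toe, 2.5 mm above the foot. Starts at 0 to 0.4; light friction (about 0.6 N at the knob), stays where left.
- finger_knob (a point): Middle of the upright round black knob near the finger's free end: 16 mm across, 26 tall, top 56.5 mm above the bench, foot on the arm at 30.5; this point is 43.5 mm up, 54 mm from the swivel axis.
- finger_hinge (a point): On the finger's upright swivel axis, base x = -18, y = -48 mm, at the arm's underside, 22.5 mm above the bench.
- lens_mount: bystander on the mat: small round lens in a black ring on a steel disc foot 38 mm across, 58 mm tall; origin under its centre
- driver: bystander: red-handled screwdriver lying flat, 150 mm long; origin under its middle
- post: bystander: upright steel rod, 25 mm across, 75 mm tall; origin under its centre
- jar: bystander: clear jar with white cap, 52 mm across, 60 mm tall; origin under its centre
- lens_case: bystander: black case 70 x 50 x 25 mm; origin under its centre
- wrench: bystander: steel wrench lying flat, 130 mm long; origin under its middle
- mug: bystander: blue mug, 80 mm across, 90 mm tall; origin under its centre
Mind the look-alikes: they are no part of the job. Leave any green or turquoise look-alike of the base alone.

How it is judged:
On the way, in this order (a step that is already met when the one before it is completed fails the run):
1. the bracket stands on its foot on the mat, let go (angle between bracket's own x axis and vertical below 0.1 rad and height (world z) of bracket below 0.008 m and contact force between the fingers and bracket below 0.3 N and x of bracket in the frame of mat between -0.1 and 0.1 m and y of bracket in the frame of mat between -0.135 and 0.135 m and x of bracket_toe in the frame of mat between -0.1 and 0.1 m and y of bracket_toe in the frame of mat between -0.135 and 0.135 m), for 0.2 s.
2. the bracket stands in the base, fully down, heel at the stop, let go, the finger not yet across (z of bracket in the frame of base between 0.009 and 0.0145 m and x of bracket in the frame of base between 0.038 and 0.048 m and y of bracket in the frame of base between -0.0075 and 0.0075 m and horizontal distance between bracket_toe and toe_spot below 0.012 m and angle between bracket's own x axis and vertical below 0.06 rad and contact force between the fingers and bracket below 0.3 N and value of joint finger below 0.8 rad), for 0.2 s.
At the end, for the whole second after the job is handed in: The bracket stands on its foot (within 0.06 rad of upright), fully down on the base's seat, its corner within 7 mm of the heel stop and 7.5 mm of the middle between the guides, its toe within 12 mm of toe_spot, at rest and let go, and the finger is swung across the toe (joint over 1.35 rad) (z of bracket in the frame of base between 0.009 and 0.0145 m and x of bracket in the frame of base between 0.038 and 0.048 m and y of bracket in the frame of base between -0.0075 and 0.0075 m and horizontal distance between bracket_toe and toe_spot below 0.012 m and angle between bracket's own x axis and vertical below 0.06 rad and contact force between the fingers and bracket below 0.3 N and value of joint finger above 1.35 rad and linear speed of bracket below 0.02 m/s); the robot touches nothing.
It fails at once if the bracket is lifted more than about 25 mm while it is not upright (over 0.4 rad off): tip it with its corner on the mat, carry it upright (height (world z) of bracket above 0.028 m and angle between bracket's own x axis and vertical above 0.4 rad).
It fails at once if the bracket is let fall or thrown over (turning faster than 6 rad/s) (angular speed of bracket above 6 rad/s).
It fails at once if one of the other loose things is moved more than 20 mm (distance of any of lens_mount, driver, post, jar, lens_case, wrench, mug from where it was at the start of the episode above 0.02 m).
It also fails if it takes over 72 s, if anything falls off the work surface, if the arm or the gripper's body presses on something with over 40 N, if the wrist force passes 120 N, or if a joint passes its speed limit or range.

### The arm

A 6-joint arm with a two-finger parallel gripper is mounted at the origin on the work surface. World frame = base frame: x ahead of the robot, y to its left, z up, the work surface at z = 0. Lengths are in m, angles in rad, forces in N, time in s.
With the tool pointing down it reaches from about 0.275 to 1 m from the base axis. Payload 8.4 kg.
Tool frame: the origin (TCP) lies on the centre line of the jaws, within the pads' length; the fingertips stand 17 mm ahead of it and the grasp point (between the pads) lies 2 mm behind it (bot.tcp_to_tips is the y of the fingertips in the tool frame, in m); y points along the fingers, z is the direction in which the jaws open and shut, and the axes are right-handed (so a half turn about y gives the same grasp; the last joint's range is limited). The gripper opens to 85 mm and grips with 20 to 120 N. Pads are 22 mm wide; open, the fingers measure 114 mm over their backs; the gripper's body (76 mm by 85 mm) begins 54 mm behind the grasp point. The pads swing forward as they close: fully open they stand 13 mm farther back than shut.
Start: joints at [-1.202, 0.353, 1.633, -0, 1.155, -0.002], TCP at [0.226, -0.583, 0.225] pointing down, gripper open.
Joint ranges: [-2.63, 2.63], [-0.92, 2.1], [0.06, 2.66], [-1.3, 4.44], [0, 2.69], [-3.02, 3.02]. Speed limits (rad/s): [2.22, 2.22, 2.79, 3.14, 3.14, 3.14].

### API

Orientations are given as a unit quaternion [x, y, z, w].
In Python, from workcell import bot, hand, kinematics, get_obs, vision, hand_in gives the robot as it stands. The module is installed in compiled form; this text tells all that it offers. Calls block until the motion is done:
- bot.reach(position, orientation): joint-space move of the TCP to a pose.
- bot.servo_line(position, ori=None, velocity=0.15): straight line of the TCP; ori=None keeps the orientation; velocity is the mean speed in m/s.
- bot.goto_joints(angles): joint-space move.
- hand.move_gripper(opening, strength=None): finger opening in m; strength is the grip in N (None keeps the last); returns when the fingers have stopped.
- bot.dwell(seconds).
- kinematics.solve_ik(position, orientation): joint angles nearest the present ones, or None.
- get_obs(): the state.
- vision.read_camera(name): name is "scene" or "top" or "wrist"; returns a dict with "frame" (384x512x3 uint8, red, green, blue), "intrinsics" (3x3 intrinsics, pixels), "view" (4x4, takes a point from world to camera coordinates). Camera axes: x right, y down, z forward; pixel columns grow to the right and rows downward; lengths in m; the calibration is good to about 2 mm. A picture is of the moment at which its call begins. There is no depth.
A pose or a line that the arm cannot do raises bot.IKError and nothing moves.
- hand_in(): hands the job in, once; it reports no verdict.
The state is a dict: "time_s": time; "joint_pos": joint angles; "joint_vel": joint speeds; "joint_efforts": joint torques, N m; "position": TCP position; "orientation": TCP orientation; "wrist_force": force on the tool from outside, world axes, zero at the start; "ft_torque": the same for the moment, N m; "gripper_width": finger opening in m.
Only numpy, scipy, OpenCV 4.12 (cv2) and the standard library are available. Lean on these libraries where they do the work, as an engineer would, in place of code of your own. Each camera call takes 0.05 s, during which the arm holds its last target.

## Working session

There is one attempt and no reset: what is moved stays moved. The work goes in short steps, each a Python script; the robot and the scene stay as the last script left them, time stands still between calls to the robot, and variables do not carry over. Pictures are saved under pics/ and viewed, and the job is handed in when it is done.

```bash
mkdir -p pics; ls; cat > h.py <<'E'
import numpy as np, cv2
from workcell import bot, hand, kinematics, get_obs, vision, hand_in
def snap(cam,name):
    r=vision.read_camera(cam); np.savez('pics/%s.npz'%name,**{k:np.array(v) for k,v in r.items()})
    cv2.imwrite('pics/%s.png'%name,cv2.cvtColor(r['frame'],cv2.COLOR_RGB2BGR)); return r
def load(name): return dict(np.load('pics/%s.npz'%name))
def ray(r,u,v):
    K=r['intrinsics'];V=r['view'];R=V[:3,:3];t=V[:3,3]
    d=R.T@np.linalg.inv(K)@np.array([u,v,1.]);c=-R.T@t
    return c,d
def onz(r,u,v,z):
    c,d=ray(r,u,v);return c+d*(z-c[2])/d[2]
def proj(r,p):
    V=r['view'];q=r['intrinsics']@(V[:3,:3]@np.array(p)+V[:3,3]);return q[:2]/q[2]
E
python3 - <<'E'
from h import *
o=get_obs();print({k:np.round(v,3) for k,v in o.items()})
for c in('scene','top','wrist'):
    r=snap(c,c+'0');print(c,np.round(-r['view'][:3,:3].T@r['view'][:3,3],3),np.round(r['intrinsics'],1).tolist())
E
```

```text
pics
{'time_s': np.float64(0.0), 'joint_pos': array([-1.202,  0.354,  1.634,  0.   ,  1.155, -0.002]), 'joint_vel': array([-0.002, -0.001,  0.   , -0.   , -0.002,  0.001]), 'joint_efforts': array([-3.0000e-03, -6.0526e+01, -3.4208e+01, -0.0000e+00,  1.0000e-02,
       -0.0000e+00]), 'position': array([ 0.226, -0.582,  0.224]), 'orientation': array([-0.13 ,  0.695, -0.695,  0.13 ]), 'wrist_force': array([-0.771,  0.169, -0.015]), 'ft_torque': array([-0.03 ,  0.017, -0.001]), 'gripper_width': np.float64(0.085)}
scene [1.129 0.367 0.805] [[363.8, 0.0, 257.2], [0.0, 363.8, 192.8], [0.0, 0.0, 1.0]]
top [0.309 0.051 1.267] [[377.2, 0.0, 255.4], [0.0, 377.2, 193.9], [0.0, 0.0, 1.0]]
wrist [ 0.302 -0.552  0.373] [[328.5, 0.0, 252.9], [0.0, 328.5, 195.1], [0.0, 0.0, 1.0]]
```

View pics/scene0.png

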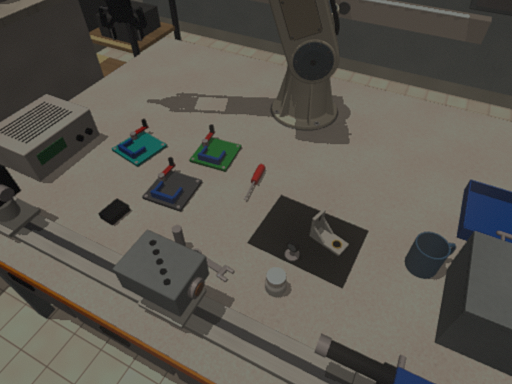

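View pics/top0.png

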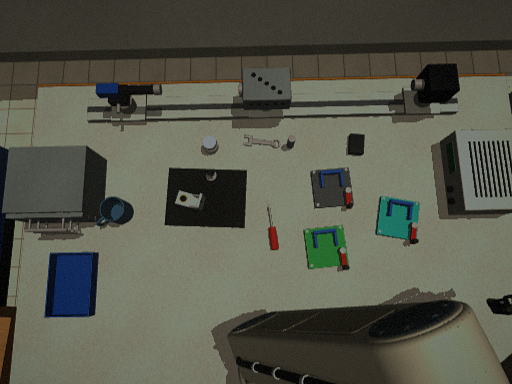

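View pics/wrist0.png

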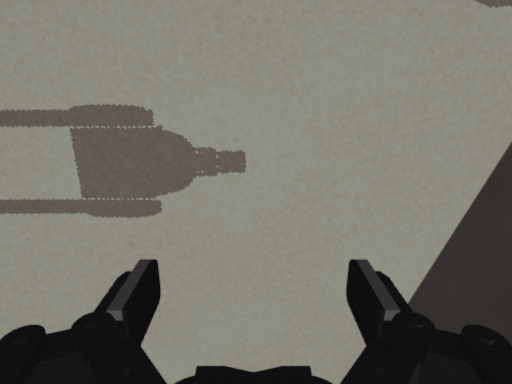

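The top view shows the mat at (206,198) with the bracket at (190,200) and the lens mount at (211,175). There are three base candidates: dark grey (331,188), green (326,248) and turquoise (398,218). The dark grey one fits "dark steel", and the other two are look-alikes. I'll enlarge crops to confirm.

```bash
python3 - <<'E'
from h import *
a=cv2.imread('pics/top0.png')
c1=cv2.resize(a[160:235,160:255],None,fx=7,fy=7,interpolation=cv2.INTER_CUBIC)
c2=cv2.resize(a[160:215,300:360],None,fx=9,fy=9,interpolation=cv2.INTER_CUBIC)
cv2.imwrite('pics/c1.png',c1);cv2.imwrite('pics/c2.png',c2)
s=cv2.imread('pics/scene0.png')
cv2.imwrite('pics/c3.png',cv2.resize(s[190:285,245:375],None,fx=6,fy=6,interpolation=cv2.INTER_CUBIC))
r=load('top0')
for n,u,v,z in[('mat',206,198,.003),('brk',190,200,.0),('base',331,188,.012),('lens',211,175,.03)]:print(n,onz(r,u,v,z).round(3))
E
```

```text
mat [0.546 0.23  0.003]
brk [0.54  0.285 0.   ]
base [ 0.569 -0.196  0.012]
lens [0.619 0.21  0.03 ]
```

View pics/c1.png

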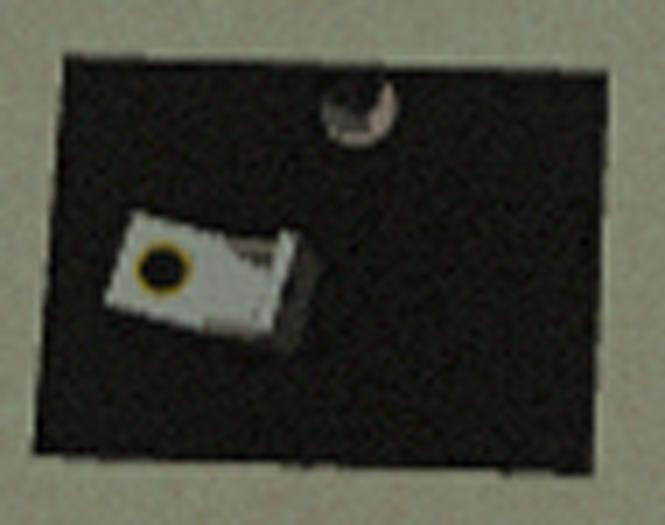

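View pics/c2.png

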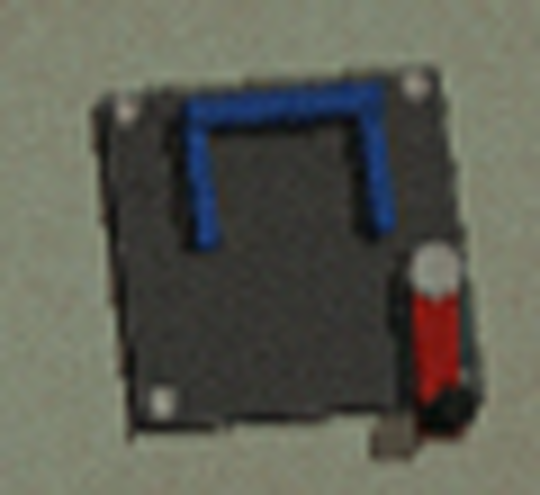

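View pics/c3.png

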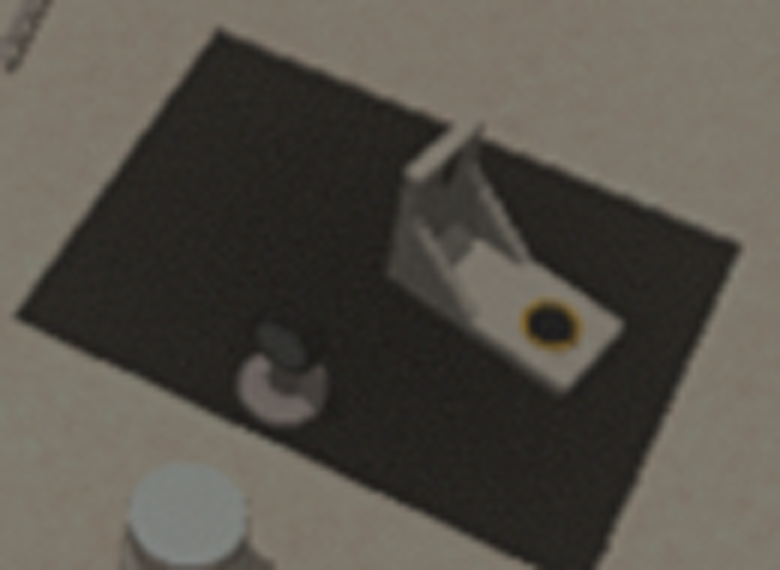

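The dark grey base is confirmed: blue U open towards the robot, red finger at lower right. Next I'll get a close wrist view of the base and the bracket.

```bash
cat >> h.py <<'E'
from scipy.spatial.transform import Rotation as Rot
def ori(y,z):
    """tool y (approach), z (jaw) -> quat"""
    y=np.array(y,float);y/=np.linalg.norm(y);z=np.array(z,float);z-=y*(z@y);z/=np.linalg.norm(z)
    return Rot.from_matrix(np.stack([np.cross(y,z),y,z],1)).as_quat()
E
python3 - <<'E'
from h import *
r=load('wrist0');o=get_obs()
T=Rot.from_quat(o['orientation']).as_matrix();print(T.round(3))
c=-r['view'][:3,:3].T@r['view'][:3,3]
print('cam in tool',T.T@(c-o['position']));print('cam axes in tool\n',(T.T@r['view'][:3,:3].T).round(3))
for name,p in(('base',[.565,-.196,.26]),('brk',[.54,.27,.26])):
    for a in (0,90,180,270):
        q=ori([0,0,-1],[np.cos(np.radians(a)),np.sin(np.radians(a)),0])
        s=kinematics.solve_ik(p,q);print(name,a,None if s is None else np.round(s,2))
E
```

```text
[[-0.932 -0.     0.362]
 [-0.362  0.001 -0.932]
 [-0.    -1.    -0.001]]
cam in tool [-0.08171186 -0.1479986  -0.00045759]
cam axes in tool
 [[ 0.     0.947  0.322]
 [ 0.001 -0.322  0.947]
 [ 1.    -0.    -0.001]]
base 0 [-0.34  0.28  1.66 -0.    1.21 -0.34]
base 90 [-0.34  0.28  1.66 -0.    1.21 -1.91]
base 180 [-0.34  0.28  1.66 -0.    1.21  2.81]
base 270 [-0.34  0.28  1.66 -0.    1.21  1.23]
brk 0 [ 0.46  0.29  1.64 -0.    1.21  0.46]
brk 90 [ 0.46  0.29  1.64 -0.    1.21 -1.11]
brk 180 [ 0.46  0.29  1.64 -0.    1.21 -2.68]
brk 270 [ 0.46  0.29  1.64 -0.    1.21  2.03]
```

```bash
python3 - <<'E'
from h import *
q=ori([0,0,-1],[0,-1,0])
bot.reach([.60,-.196,.25],q); snap('wrist','wbase');print(get_obs()['time_s'])
bot.reach([.58,.27,.25],q); snap('wrist','wbrk');print(get_obs()['time_s'])
E
```

```text
2.1417
3.9
```

View pics/wbase.png

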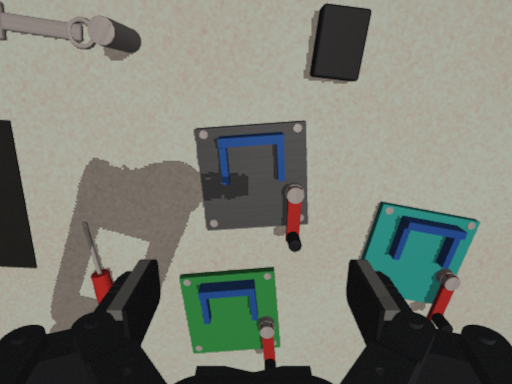

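View pics/wbrk.png

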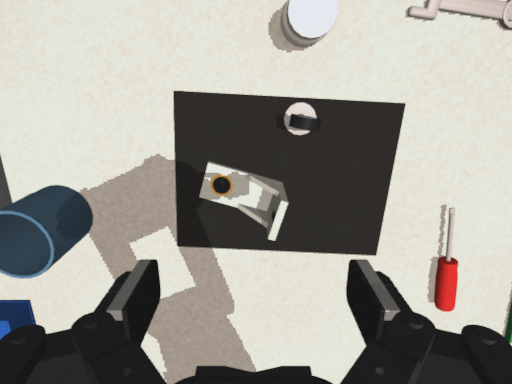

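```bash
python3 - <<'E'
from h import *
a=cv2.imread('pics/wbase.png')
cv2.imwrite('pics/d1.png',cv2.resize(a[112:252,185:325],None,fx=4,fy=4,interpolation=cv2.INTER_CUBIC))
a=cv2.imread('pics/wbrk.png')
cv2.imwrite('pics/d2.png',cv2.resize(a[90:260,170:330],None,fx=4,fy=3.5,interpolation=cv2.INTER_CUBIC))
E
```

```text
(no output)
```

View pics/d1.png

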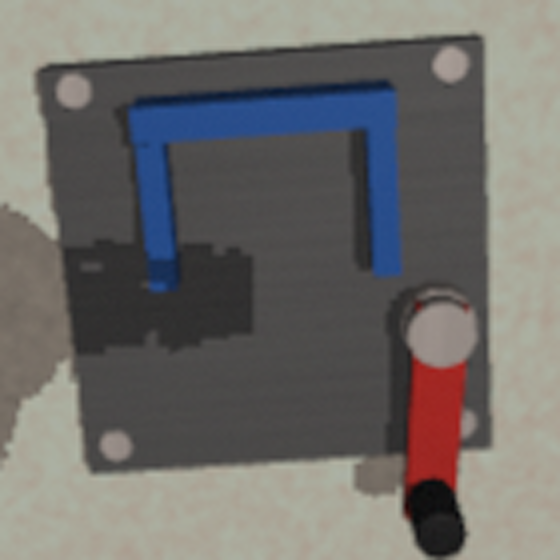

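View pics/d2.png

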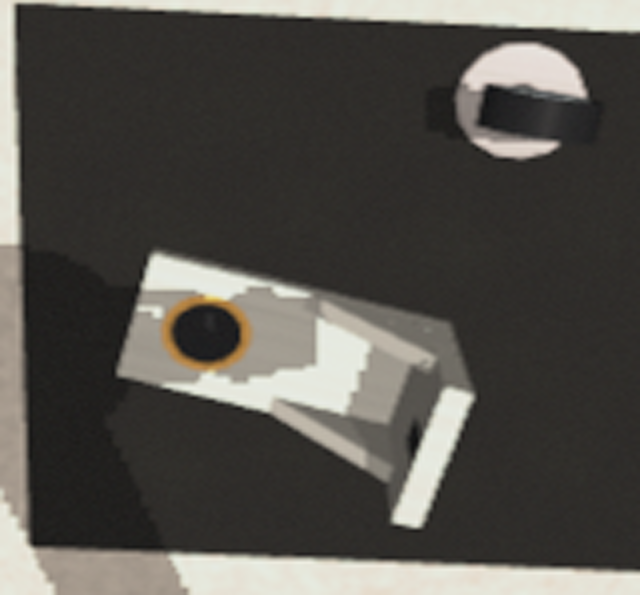

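```bash
python3 - <<'E'
from h import *
r=load('wbase')
f=lambda U,V,z:onz(r,(U+.5)/4-.5+185,(V+.5)/4-.5+112,z)
C=[f(*p,.012) for p in((40,72),(483,42),(491,445),(88,472))]
for c in C:print(c.round(4))
print('side lens',[np.linalg.norm(C[i]-C[i-1]).round(4) for i in range(4)],'ctr',np.mean(C,0).round(4))
s=[f(*p,.013) for p in((74,90),(451,64),(116,445))];print('screw ctr',((s[1]+s[2])/2).round(4))
dx=(C[0]+C[1]-C[2]-C[3]);print('yaw',np.arctan2(dx[1],dx[0]),'yaw2',np.arctan2(*(C[0]+C[3]-C[1]-C[2])[[1,0]])-np.pi/2,
 'screwyaw',[np.arctan2(*(s[0]-s[i])[[1,0]]) for i in(1,2)])
# stop top inner corners at z=.034
for p in((165,140),(366,128)):print('stop inner top',f(*p,.034).round(4))
print('hinge top',f(441,335,.034).round(4),'knob top',f(440,537,.0565).round(4), f(430,505,.0305).round(4))
r=load('wbrk')
g=lambda U,V,z:onz(r,(U+.5)/4-.5+170,(V+.5)/3.5-.5+90,z)
P=[g(152,250,.011),g(117,376,.011)];D=g(206,332,.011)
F=[g(473,398,.078),g(421,527,.078)];G=[g(445,388,.078),g(392,523,.078)]
for n,p in(('free',P),('toe outer',F),('toe inner',G)):
    d=p[0]-p[1];print(n,np.round(p,4).tolist(),'mid',((p[0]+p[1])/2).round(4),'len',np.linalg.norm(d).round(4),'xdir',np.arctan2(d[1],d[0])+np.pi/2)
m=(P[0]+P[1])/2-(F[0]+F[1])/2;print('corner->free',np.linalg.norm(m[:2]),np.arctan2(m[1],m[0]),'disc',D.round(4))
print('corner bottom', g(452,322,.011))
print('lens foot',g(523,101,.006).round(4))
print('mat',[g(*p,.003).round(3).tolist() for p in((15,5),(31,543))])
# same from top
t=load('top0')
print('top disc',onz(t,160+(162.5)/7-.5,160+269.5/7-.5,.011).round(4))
w=load('wbase');
E
```

```text
[ 0.6305 -0.129   0.012 ]
[ 0.6389 -0.2574  0.012 ]
[ 0.5125 -0.2663  0.012 ]
[ 0.5031 -0.1371  0.012 ]
side lens [np.float64(0.1276), np.float64(0.1286), np.float64(0.1268), np.float64(0.1296)] ctr [ 0.5713 -0.1974  0.012 ]
screw ctr [ 0.5729 -0.1974  0.013 ]
yaw 0.06680507468649718 yaw2 0.06887197418567559 screwyaw [np.float64(1.638007479210584), np.float64(0.06913991558680582)]
stop inner top [ 0.6146 -0.1666  0.034 ]
stop inner top [ 0.6179 -0.2226  0.034 ]
hinge top [ 0.5571 -0.2459  0.034 ] knob top [ 0.5029 -0.245   0.0565] [ 0.5004 -0.2452  0.0305]
free [[0.5738, 0.3235, 0.011], [0.528, 0.3365, 0.011]] mid [0.5509 0.33   0.011 ] len 0.0476 xdir 1.294020869088527
toe outer [[0.5442, 0.2327, 0.078], [0.5018, 0.2454, 0.078]] mid [0.523  0.2391 0.078 ] len 0.0442 xdir 1.2809085412624375
toe inner [[0.5473, 0.2401, 0.078], [0.5032, 0.2532, 0.078]] mid [0.5253 0.2467 0.078 ] len 0.0461 xdir 1.2816519404700466
corner->free 0.09508728459623934 1.2728437677671547 disc [0.5443 0.3082 0.011 ]
corner bottom [0.54790441 0.23255359 0.011     ]
lens foot [0.6232 0.2135 0.006 ]
mat [[0.654, 0.36, 0.003], [0.458, 0.37, 0.003]]
top disc [0.5458 0.3079 0.011 ]
```

```bash
cat >> h.py <<'E'
BC=np.array([.5718,-.1974]);BY=.068
def base(x,y,z): c,s=np.cos(BY),np.sin(BY);return np.array([BC[0]+c*x-s*y,BC[1]+s*x+c*y,z])
corner=np.array([.523,.239,.003]);TH=1.278
xb=np.array([np.cos(TH),np.sin(TH),0]);Z=np.array([0,0,1.]);yb=np.cross(Z,xb)
T0=np.radians(43)
def tip(phi,back=0,lift=0.0,jaw=1):
    """tool pose for bracket tipped by phi (0 lying, pi/2 standing)"""
    X=np.cos(phi)*xb+np.sin(phi)*Z; ZZ=-np.sin(phi)*xb+np.cos(phi)*Z
    y=-(np.sin(T0)*X+np.cos(T0)*ZZ)
    g=corner+lift*Z+.026*X+.026*ZZ
    return g+y*(.002-back), ori(y,jaw*yb)
E
python3 - <<'E'
from h import *
for jaw in(1,-1):
    print('jaw',jaw)
    for phi in np.radians([0,15,30,45,60,75,90]):
        s=kinematics.solve_ik(*tip(phi,jaw=jaw));print(None if s is None else np.round(s,2))
    s=kinematics.solve_ik(*tip(0,.09,jaw=jaw));print('pre',None if s is None else np.round(s,2))
    s=kinematics.solve_ik(*tip(np.pi/2,.09,jaw=jaw));print('post',None if s is None else np.round(s,2))
t=load('top0');print('mug',onz(t,115,210,.09),'driver',onz(t,273,245,.01),onz(t,268,206,.01))
E
```

```text
jaw 1
[ 0.68  0.89  1.4  -0.39  1.51 -2.01]
[ 0.62  0.73  1.57 -0.31  1.25 -2.07]
[ 0.53  0.6   1.74 -0.19  0.98 -2.2 ]
[ 0.41  0.51  1.89  0.04  0.72 -2.47]
[ 0.26  0.47  2.02  0.5   0.54 -3.01]
[0.09 0.51 2.12 1.12 0.58 2.54]
[-0.07  0.63  2.17  1.47  0.8   2.03]
pre [ 0.73  0.87  1.25 -0.37  1.68 -2.04]
post [-0.22  0.49  2.19  1.24  0.88  2.18]
jaw -1
[ 0.68  0.89  1.4  -0.39  1.51  1.14]
[ 0.62  0.73  1.57 -0.31  1.25  1.07]
[ 0.53  0.6   1.74 -0.19  0.98  0.94]
[0.41 0.51 1.89 0.04 0.72 0.67]
[0.26 0.47 2.02 0.5  0.54 0.13]
[ 0.09  0.51  2.12  1.12  0.58 -0.6 ]
[-0.07  0.63  2.17  1.47  0.8  -1.11]
pre [ 0.73  0.87  1.25 -0.37  1.68  1.11]
post [-0.22  0.49  2.19  1.24  0.88 -0.96]
mug [0.49685832 0.50603821 0.09      ] driver [0.38151257 0.00609712 0.01      ] [0.51240627 0.01928134 0.01      ]
```

```bash
python3 - <<'E'
from h import *
hand.move_gripper(.066,30)
bot.reach(*tip(0,.13,jaw=-1)); snap('wrist','a1');snap('scene','a1s')
p,q=tip(0,.045,jaw=-1);bot.servo_line(p,q,.1); snap('scene','a2s')
o=get_obs();print(o['time_s'],o['wrist_force'].round(2),o['position'].round(4),p.round(4))
a=cv2.imread('pics/a1s.png')[120:320,200:480];b=cv2.imread('pics/a2s.png')[120:320,200:480]
cv2.imwrite('pics/a12.png',cv2.resize(np.hstack([a,b]),(800,285)))
E
```

```text
6.2583 [ 0.9  -0.33  0.54] [0.5394 0.2926 0.0609] [0.539  0.292  0.0604]
```

View pics/a12.png

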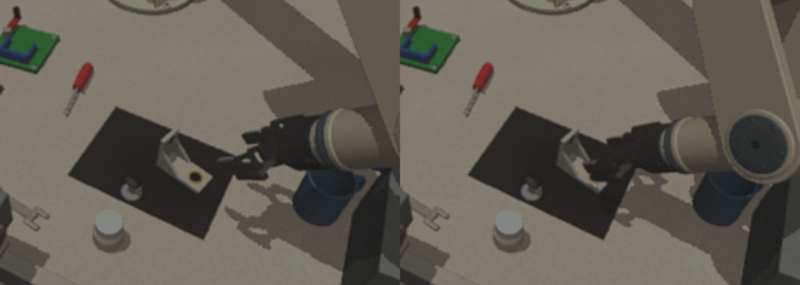

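View pics/a1.png

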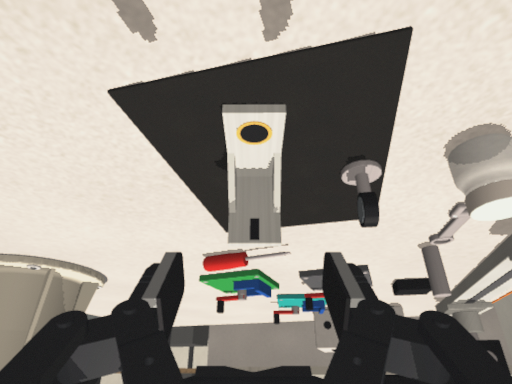

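The gripper is well lined up: bracket centre column is about 254 and the jaw centre about 253. The mug stays clear. I'll advance, grip and tip.

```bash
python3 - <<'E'
from h import *
p,q=tip(0,0,jaw=-1);bot.servo_line(p,q,.06)
o=get_obs();print('f',o['wrist_force'].round(2),o['position'].round(4),p.round(4))
hand.move_gripper(.03,40)
o=get_obs();print('w',o['gripper_width'],'f',o['wrist_force'].round(2),o['time_s'])
snap('scene','b0s')
for i,phi in enumerate(np.radians([5,12,20,28])):
    p,q=tip(phi,0,lift=.001,jaw=-1);bot.servo_line(p,q,.02)
    o=get_obs();print(round(np.degrees(phi)),o['wrist_force'].round(2),round(o['time_s'],2),(o['position']-p).round(4))
snap('scene','b1s')
a=cv2.imread('pics/b0s.png')[160:320,240:440];b=cv2.imread('pics/b1s.png')[160:320,240:440]
cv2.imwrite('pics/b12.png',cv2.resize(np.hstack([a,b]),(800,320),interpolation=cv2.INTER_CUBIC))
E
```

```text
f [0.57 0.33 0.03] [0.5303 0.2628 0.0277] [0.5301 0.2626 0.0275]
w 0.029878976761886264 f [-0.18 -0.22  0.26] 7.5917
5 [ 0.18  0.57 -0.37] 7.98 [ 0.0002 -0.0002  0.0007]
12 [-0.24  0.07  0.3 ] 8.34 [ 0.0001 -0.0002  0.0003]
20 [ 0.2  -0.18 -0.54] 8.73 [ 0. -0. -0.]
28 [ 0.37  1.01 -0.02] 9.12 [ 0.0001  0.0002 -0.0002]
```

View pics/b12.png

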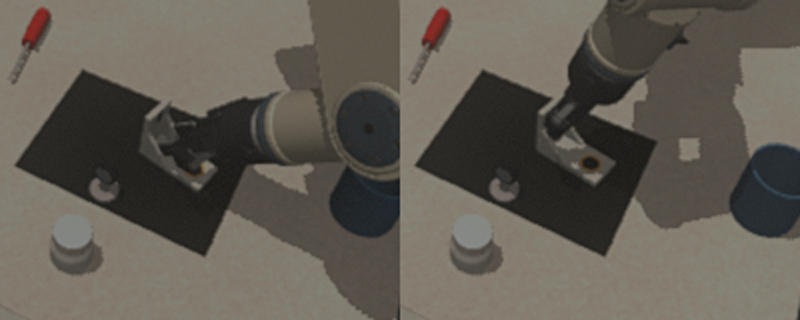

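```bash
python3 - <<'E'
from h import *
snap('wrist','b2');print(get_obs()['time_s'])
E
```

```text
9.225
```

View pics/b2.png

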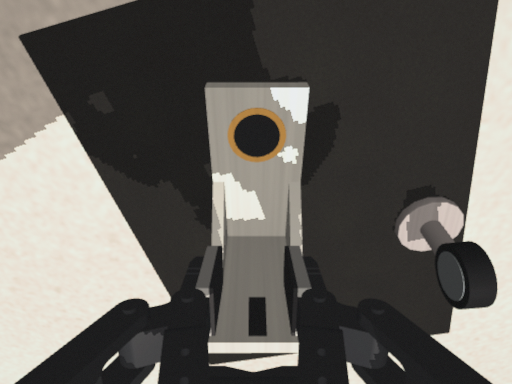

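```bash
python3 - <<'E'
from h import *
r=load('b2');s=load('b1s');print(get_obs()['gripper_width'])
for deg in(0,28):
    phi=np.radians(deg)
    X=np.cos(phi)*xb+np.sin(phi)*Z; ZZ=-np.sin(phi)*xb+np.cos(phi)*Z
    for n,p in(('disc',(.072,0,.008)),('free+y',(.095,.023,.008)),('free-y',(.095,-.023,.008)),('toe+',(0,.023,.075)),('toe-',(0,-.023,.075))):
        P=corner+p[0]*X+p[1]*yb+p[2]*ZZ
        print(deg,n,proj(r,P).round(0),proj(s,P).round(0))
E
```

```text
0.029668307172022713
0 disc [255. 121.] [337. 244.]
0 free+y [202.  70.] [349. 244.]
0 free-y [309.  70.] [339. 254.]
0 toe+ [201. 343.] [323. 208.]
0 toe- [310. 343.] [312. 218.]
28 disc [256. 180.] [335. 234.]
28 free+y [190. 146.] [347. 231.]
28 free-y [323. 146.] [337. 241.]
28 toe+ [210. 368.] [312. 203.]
28 toe- [301. 368.] [301. 213.]
```

```bash
python3 - <<'E'
from h import *
print(bot.tcp_to_tips)
a=cv2.imread('pics/b2.png')
cv2.imwrite('pics/b2z.png',cv2.resize(a[170:384,150:370],None,fx=3,fy=2.8,interpolation=cv2.INTER_CUBIC))
r=load('b2');o=get_obs();T=Rot.from_quat(o['orientation']).as_matrix()
for y in(-.02,0,.017):
  for z in(-.015,-.023,.015,.023):print(y,z,proj(r,o['position']+T@[0,y,z]).round(0))
E
```

```text
0.017
-0.02 -0.015 [222. 277.]
-0.02 -0.023 [204. 277.]
-0.02 0.015 [289. 277.]
-0.02 0.023 [307. 277.]
0 -0.015 [226. 255.]
0 -0.023 [210. 255.]
0 0.015 [285. 255.]
0 0.023 [301. 255.]
0.017 -0.015 [228. 240.]
0.017 -0.023 [214. 240.]
0.017 0.015 [282. 240.]
0.017 0.023 [296. 240.]
```

View pics/b2z.png

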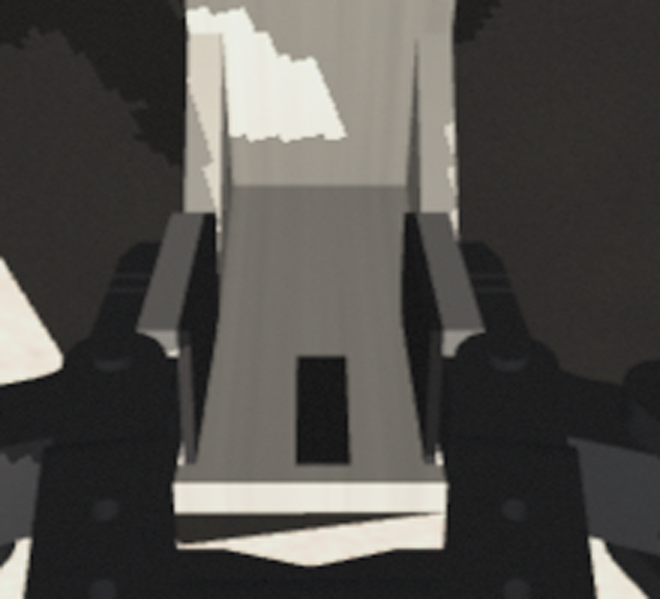

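```bash
python3 - <<'E'
from h import *
r=load('b2');o=get_obs();T=Rot.from_quat(o['orientation']).as_matrix()
for x in(-.011,.011):
 for y in(-.03,-.02,-.01,0,.01,.017):
  p=proj(r,o['position']+T@[x,y,-.015]);print(x,y,p.round(0),'crop',((p-[150,170])*[3,2.8]).round(0))
E
```

```text
-0.011 -0.03 [219. 268.] crop [208. 273.]
-0.011 -0.02 [221. 256.] crop [214. 239.]
-0.011 -0.01 [223. 245.] crop [220. 210.]
-0.011 0 [225. 236.] crop [225. 184.]
-0.011 0.01 [227. 227.] crop [230. 160.]
-0.011 0.017 [228. 222.] crop [233. 145.]
0.011 -0.03 [221. 312.] crop [213. 398.]
0.011 -0.02 [223. 298.] crop [219. 358.]
0.011 -0.01 [225. 285.] crop [224. 323.]
0.011 0 [226. 274.] crop [229. 291.]
0.011 0.01 [228. 264.] crop [233. 263.]
0.011 0.017 [229. 258.] crop [236. 245.]
```

```bash
python3 - <<'E'
from h import *
r=load('b1s');o=get_obs();T=Rot.from_quat(o['orientation']).as_matrix()
a=cv2.imread('pics/b1s.png')
x0,y0,x1,y1=280,160,360,260
b=cv2.resize(a[y0:y1,x0:x1],None,fx=6,fy=6,interpolation=cv2.INTER_CUBIC)
for y,c in((-.005,(0,255,255)),(.017,(0,0,255))):
  for z in(-.015,.015):
    p=(proj(r,o['position']+T@[0,y,z])-[x0,y0]+.5)*6
    cv2.circle(b,tuple(int(v) for v in p),4,c,1)
cv2.imwrite('pics/b1z.png',b)
# other evidence: wbrk view, tips over bench
E
```

```text
(no output)
```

View pics/b1z.png

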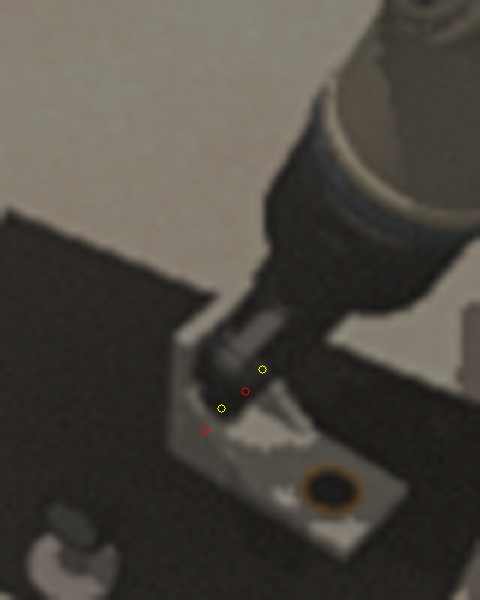

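The scene view confirms it: the real fingertips (at the yellow dots) sit about 21 mm farther back along the tool than stated. My grip therefore closed behind the cheeks, and the bracket is still lying flat. I'll back off, re-measure and correct for that offset.

```bash
python3 - <<'E'
from h import *
p,q=tip(np.radians(28),.09,lift=.001,jaw=-1);bot.servo_line(p,q,.15)
hand.move_gripper(.068)
snap('wrist','c0');print(get_obs()['time_s'])
a=cv2.imread('pics/c0.png')
cv2.imwrite('pics/c0z.png',cv2.resize(a[60:280,160:360],None,fx=4,fy=2.7,interpolation=cv2.INTER_CUBIC))
E
```

```text
10.475
```

View pics/c0.png

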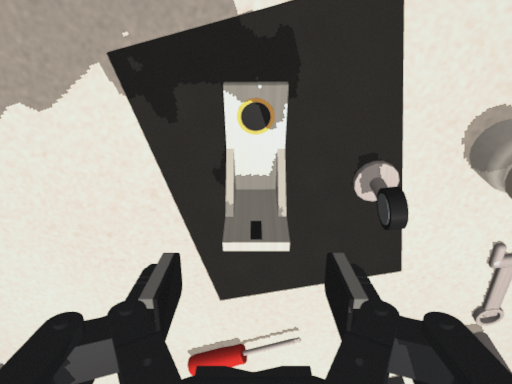

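View pics/c0z.png

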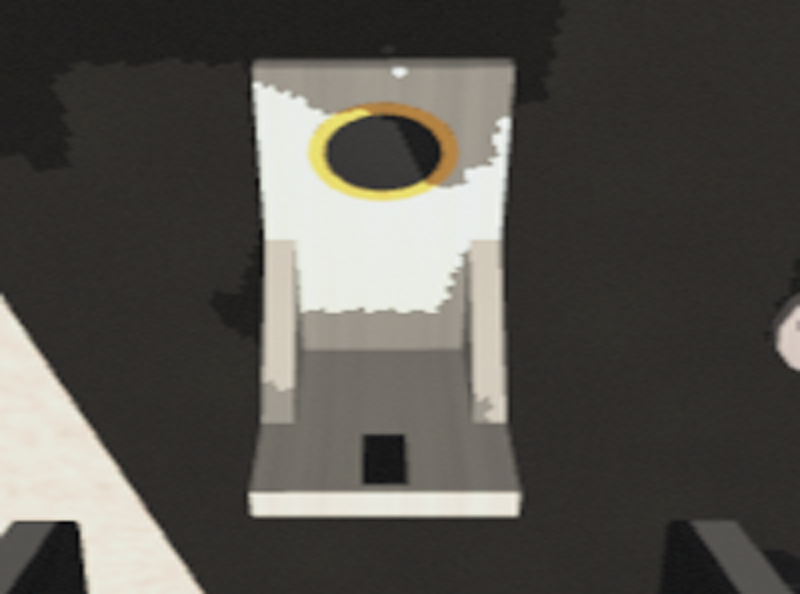

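```bash
python3 - <<'E'
from h import *
r=load('c0')
g=lambda U,V,z:onz(r,(U+.5)/4-.5+160,(V+.5)/2.7-.5+60,z)
P=[g(252,66,.011),g(515,66,.011)];F=[g(250,516,.078),g(520,516,.078)];D=g(384,152,.011)
for p in(P,F):print(np.round(p,4).tolist(),((p[0]+p[1])/2).round(4),np.linalg.norm(p[0]-p[1]).round(4),np.arctan2(*(p[0]-p[1])[[1,0]])-np.pi/2)
m=(P[0]+P[1])/2-(F[0]+F[1])/2;print(np.linalg.norm(m[:2]),np.arctan2(m[1],m[0]),D.round(4))
E
```

```text
[[0.5269, 0.33, 0.011], [0.571, 0.3167, 0.011]] [0.5489 0.3234 0.011 ] 0.0461 1.277724080247467
[[0.4994, 0.2391, 0.078], [0.5441, 0.2256, 0.078]] [0.5217 0.2323 0.078 ] 0.0467 1.2780943412804961
0.09504911926659318 1.2804517069617218 [0.5424 0.3012 0.011 ]
```

```bash
cat >> h.py <<'E'
OFF=.021   # real fingertips lie this much behind the stated place along tool y
corner=np.array([.5217,.2323,.003]);TH=1.279
xb=np.array([np.cos(TH),np.sin(TH),0]);yb=np.cross(Z,xb)
def tip(phi,back=0,lift=0.0,jaw=-1,g=.026):
    X=np.cos(phi)*xb+np.sin(phi)*Z; ZZ=-np.sin(phi)*xb+np.cos(phi)*Z
    y=-(np.sin(T0)*X+np.cos(T0)*ZZ)
    return corner+lift*Z+g*X+g*ZZ+y*(.002+OFF-back), ori(y,jaw*yb)
E
python3 - <<'E'
from h import *
for d in(0,45,90):print(kinematics.solve_ik(*tip(np.radians(d))) is not None)
bot.reach(*tip(0,.08))
p,q=tip(0,.0);bot.servo_line(p,q,.06)
o=get_obs();print('f',o['wrist_force'].round(2))
hand.move_gripper(.03,40)
o=get_obs();print('w',o['gripper_width'],'f',o['wrist_force'].round(2),o['time_s'])
snap('wrist','c1')
E
```

```text
True
True
True
f [-0.05  1.03  0.18]
w 0.04518360705496295 f [0.29 1.17 4.2 ] 12.8167
```

View pics/c1.png

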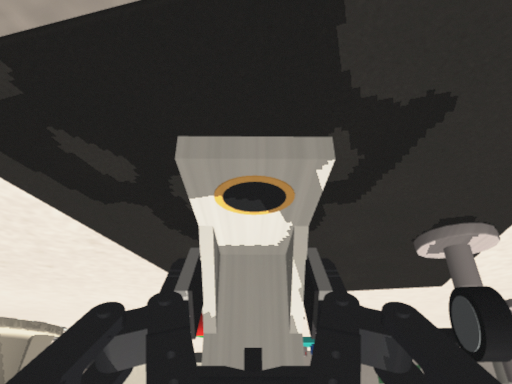

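Gripped at 45 mm, which matches the 46 mm across the cheeks. Now I'll tip it.

```bash
python3 - <<'E'
from h import *
for d in range(10,91,10):
    p,q=tip(np.radians(d),0,lift=.001);bot.servo_line(p,q,.02)
    o=get_obs();print(d,o['wrist_force'].round(1),round(o['time_s'],2),round(o['gripper_width'],4))
    if np.abs(o['wrist_force']).max()>25:break
snap('scene','e0');snap('wrist','e0w')
a=cv2.imread('pics/e0.png')[150:280,230:390]
cv2.imwrite('pics/e0z.png',cv2.resize(a,None,fx=4.5,fy=4.5,interpolation=cv2.INTER_CUBIC))
E
```

```text
10 [-0.3  0.2 -1.7] 13.19 0.045
20 [ 0.8  0.  -0.8] 13.52 0.0453
30 [ 0.4 -1.3 -2.9] 13.84 0.0453
40 [ 0.5  1.2 -2.2] 14.17 0.045
50 [-1.   0.7 -2.4] 14.57 0.045
60 [-0.7 -0.7 -1.5] 15.09 0.045
70 [-1.1  1.5  1.4] 15.66 0.045
80 [0.1 1.6 5.7] 16.19 0.0449
90 [0.1 0.4 6.3] 16.61 0.045
```

View pics/e0z.png

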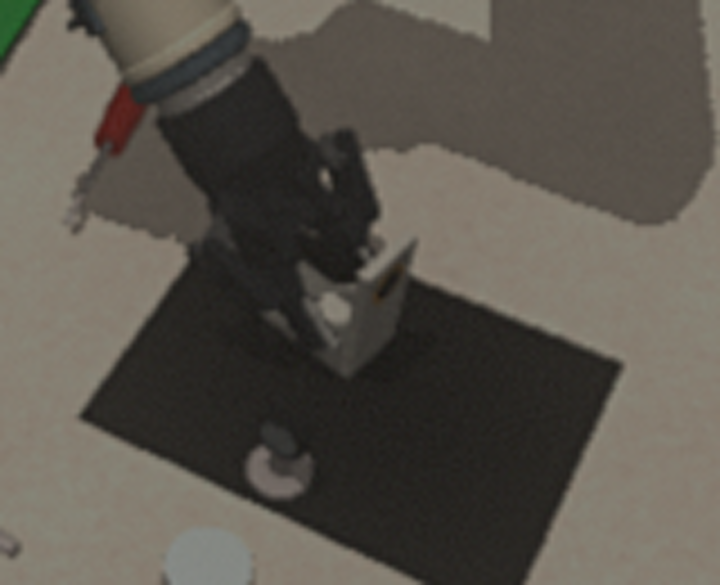

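The bracket is upright with its foot on the mat, and the 6 N upward force shows it is resting there. I'll release and back off.

```bash
python3 - <<'E'
from h import *
hand.move_gripper(.052);hand.move_gripper(.068)
print(get_obs()['wrist_force'].round(1))
p,q=tip(np.pi/2,.09,lift=.001);bot.servo_line(p,q,.12)
bot.dwell(.1)
snap('wrist','f0');snap('scene','f0s');print(get_obs()['time_s'])
a=cv2.imread('pics/f0s.png')[150:280,230:390]
cv2.imwrite('pics/f0z.png',cv2.resize(a,None,fx=4.5,fy=4.5,interpolation=cv2.INTER_CUBIC))
# candidate view/grasp poses
c=corner
for a in (0,180):
  q=ori([0,0,-1],xb*(1 if a==0 else -1));print(kinematics.solve_ik([.522,.235,.08+.021],q))
  th=np.radians(BY);d=np.array([np.cos(BY),np.sin(BY),0])
  # jaw = -z_b dir... lying xb after standing -> z_b=-xb ; at base z_b=-d => xb->d
  q2=ori([0,0,-1],d*(1 if a==0 else -1));print(kinematics.solve_ik(base(.041,0,.1),q2))
E
```

```text
[-0.8 -0.9  1. ]
18.3583
[ 4.20392946e-01  4.20211907e-01  1.84969364e+00 -4.44089210e-16
  8.71687108e-01 -8.58607054e-01]
[-0.30988576  0.51389821  1.69084411  0.          0.93685034 -0.37788576]
[ 4.20392946e-01  4.20211907e-01  1.84969364e+00 -4.44089210e-16
  8.71687108e-01  2.28298560e+00]
[-3.09885762e-01  5.13898210e-01  1.69084411e+00 -4.44089210e-16
  9.36850335e-01  2.76370689e+00]
```

View pics/f0.png

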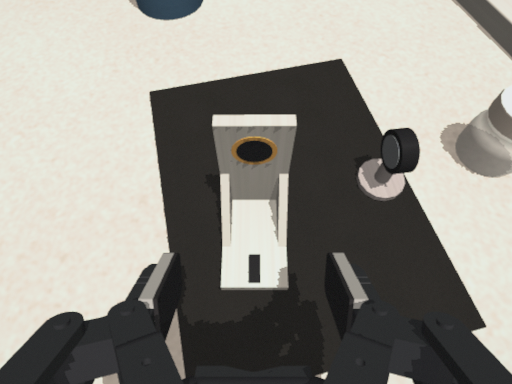

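View pics/f0z.png

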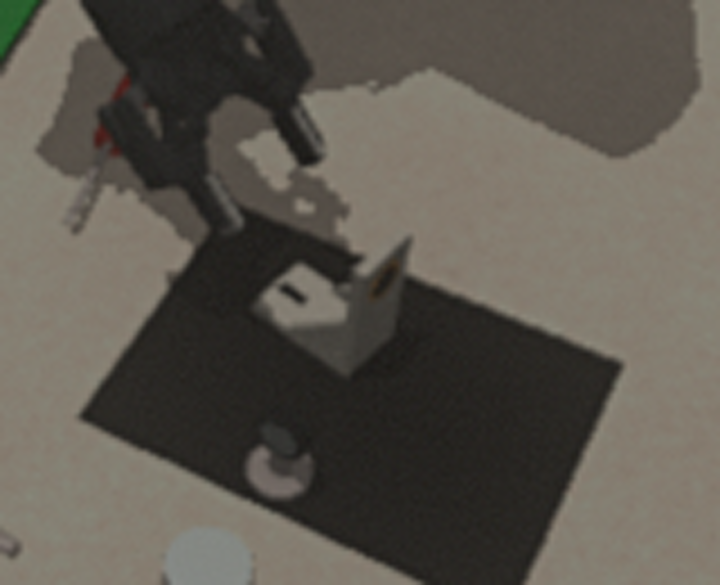

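Bracket stands free on the mat. I'll measure its pose: top plate edge near (212–296, 115–126), toe edge near (220–288, 288).

```bash
python3 - <<'E'
from h import *
a=cv2.imread('pics/f0.png')
cv2.imwrite('pics/f0w.png',cv2.resize(a[105:305,195:315],None,fx=5,fy=3,interpolation=cv2.INTER_CUBIC))
E
```

```text
(no output)
```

View pics/f0w.png

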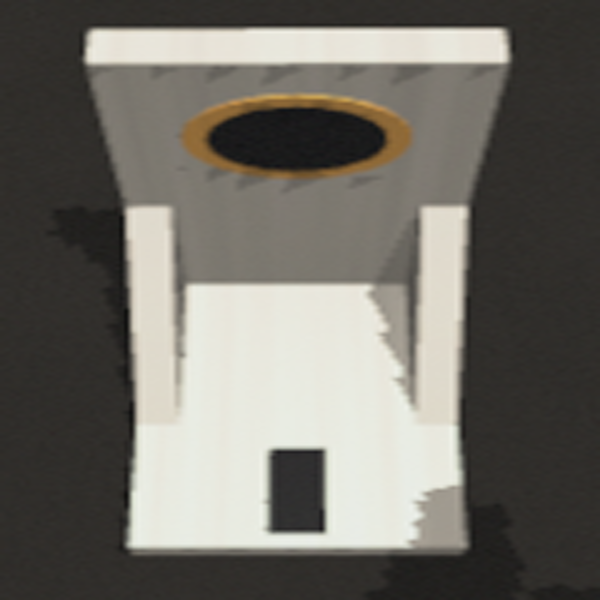

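```bash
python3 - <<'E'
from h import *
r=load('f0')
g=lambda U,V,z:onz(r,(U+.5)/5-.5+195,(V+.5)/3-.5+105,z)
O=[g(87,29,.098),g(508,29,.098)];I=[g(85,65,.098),g(511,65,.098)];F=[g(128,549,.011),g(468,549,.011)]
for p in(O,I,F):print(((p[0]+p[1])/2).round(4),np.linalg.norm(p[0]-p[1]).round(4),np.arctan2(*(p[0]-p[1])[[1,0]])-np.pi/2)
m=(O[0]+O[1])/2-(F[0]+F[1])/2;print(np.linalg.norm(m[:2]),np.arctan2(m[1],m[0]))
m=(I[0]+I[1])/2-(F[0]+F[1])/2;print(np.linalg.norm(m[:2]),np.arctan2(m[1],m[0]))
E
```

```text
[0.5202 0.2305 0.098 ] 0.0465 1.2782254593547253
[0.5178 0.2224 0.098 ] 0.046 1.2782920002005378
[0.4987 0.1586 0.011 ] 0.0461 1.2789664416073143
0.07508573338042875 1.2808419892718768
0.06661101716112056 1.28045440272349
```

```bash
python3 - <<'E'
from h import *
o=get_obs();bot.servo_line(o['position']+[0,0,.1],None,.2)
pc=np.array([.5204,.2309,0])-.004*xb
q=ori([0,0,-1],xb)
hand.move_gripper(.05,60)
bot.reach(pc+[0,0,.15],q)
snap('wrist','g0')
bot.servo_line(pc+[0,0,.054],q,.08)
print('f',get_obs()['wrist_force'].round(1))
hand.move_gripper(.0,60)
o=get_obs();print('w',o['gripper_width'],o['wrist_force'].round(1),o['time_s'])
snap('wrist','g1');snap('scene','g1s')
a=cv2.imread('pics/g1s.png')[100:280,230:390]
a=np.hstack([cv2.resize(a,(427,384)),cv2.resize(cv2.imread('pics/g1.png'),(373,384))])
cv2.imwrite('pics/g1z.png',a)
E
```

```text
f [ 0.5 -0.4  0.2]
w 0.007493685721411343 [0.3 0.1 1.9] 22.2
```

View pics/g1z.png

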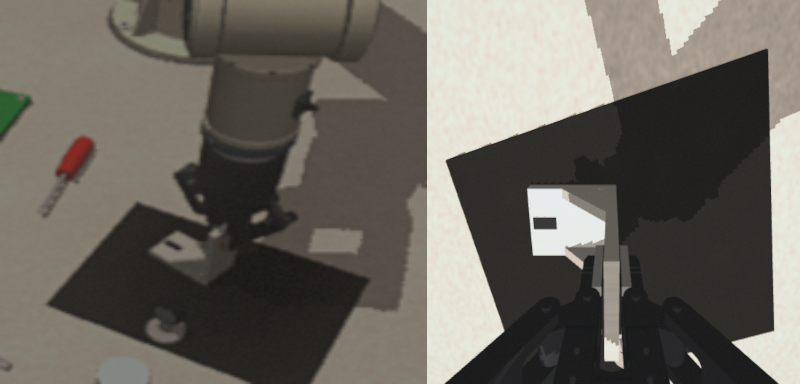

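```bash
python3 - <<'E'
from h import *
o=get_obs();bot.servo_line(o['position']+[0,0,.09],None,.12)
q=ori([0,0,-1],base(1,0,0)-base(0,0,0))
bot.servo_line(base(.036,0,.145),q,.17)
o=get_obs();print(o['gripper_width'],o['time_s'],o['wrist_force'].round(1))
bot.servo_line(base(.036,0,.10),q,.1)
snap('wrist','i0');snap('scene','i0s');snap('top','i0t')
E
```

```text
0.007646755781042796 25.8833 [-0.2  0.2 -2.6]
```

View pics/i0.png

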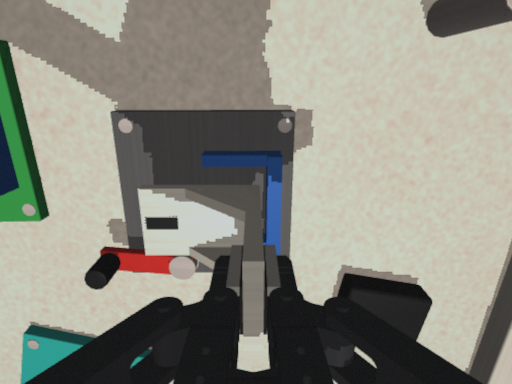

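View pics/i0s.png

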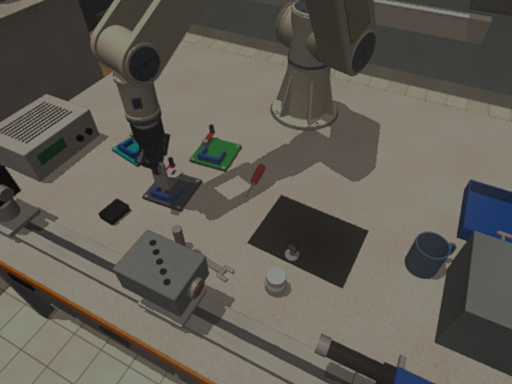

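```bash
python3 - <<'E'
from h import *
r=load('i0')
def tb(p):
    d=p[:2]-BC;c,s=np.cos(BY),np.sin(BY);return np.array([c*d[0]+s*d[1],-s*d[0]+c*d[1]])
A=tb(onz(r,138,189.5,.057));B=tb(onz(r,145,255,.057));print(A.round(4),B.round(4),((A+B)/2).round(4))
# base recheck: far corners, stop inner top
for u,v in((113,111),(294,110)):print(tb(onz(r,u,v,.012)).round(4))
print('stop end inner', tb(onz(r,265,167,.034)).round(4))
E
```

```text
[-0.0354  0.0217] [-0.0359 -0.0233] [-0.0357 -0.0008]
[-0.0629  0.0649]
[0.0634 0.0655]
stop end inner [0.0429 0.0301]
```

```bash
python3 - <<'E'
from h import *
q=ori([0,0,-1],base(1,0,0)-base(0,0,0))
X=base(1,0,0)-base(0,0,0)
bot.servo_line(base(.036,.0005,.068),q,.08)
o=get_obs();f0=o['wrist_force'];print(f0.round(1))
for z in(.0665,.065,.064,.063,.062):
    bot.servo_line(base(.036,.0005,z),q,.03);f=get_obs()['wrist_force'];print(z,f.round(1))
    if f[2]-f0[2]>4:break
z+=.0005
for x in(.038,.039,.040,.041,.042,.043):
    bot.servo_line(base(x,.0005,z),q,.02);f=get_obs()['wrist_force'];print(x,f.round(1),round(float((f-f0)@X),1))
    if (f-f0)@X<-6:break
snap('wrist','j0');print(get_obs()['time_s'])
E
```

```text
[-1.   0.6 -1.9]
0.0665 [-0.2  0.7 -2. ]
0.065 [ 0.2  0.1 -2.7]
0.064 [ 0.6 -0.3 -1.6]
0.063 [0.4 0.4 0.3]
0.062 [-2.6  0.4 11. ]
0.038 [-2.4  0.4  8.7] -1.4
0.039 [-5.3  0.7 11. ] -4.3
0.04 [-6.   0.8 11.6] -5.0
0.041 [-6.8  0.6 10.9] -5.8
0.042 [-5.7  0.5 11.5] -4.7
0.043 [-6.7  0.6 12.7] -5.7
29.9833
```

View pics/j0.png

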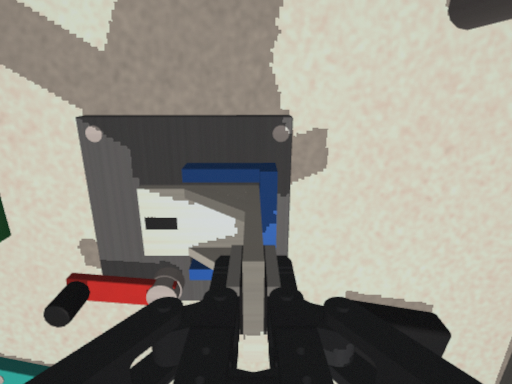

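```bash
cat >> h.py <<'E'
def tb(p):
    d=p[:2]-BC;c,s=np.cos(BY),np.sin(BY);return np.array([c*d[0]+s*d[1],-s*d[0]+c*d[1]])
E
python3 - <<'E'
from h import *
r=load('j0')
for u,v,z in((138,188.5,.020),(145,255.5,.020),(78,117,.012),(292,115,.012),(260,172,.034),(277,164,.034)):print(tb(onz(r,u,v,z)).round(4))
a=cv2.imread('pics/j0.png');cv2.imwrite('pics/j0z.png',cv2.resize(a[155:345,130:310],None,fx=4,fy=3.1,interpolation=cv2.INTER_CUBIC))
E
```

```text
[-0.0297  0.0226]
[-0.0303 -0.0235]
[-0.0633  0.0646]
[0.0637 0.0658]
[0.0445 0.0367]
[0.0539 0.0413]
```

View pics/j0z.png

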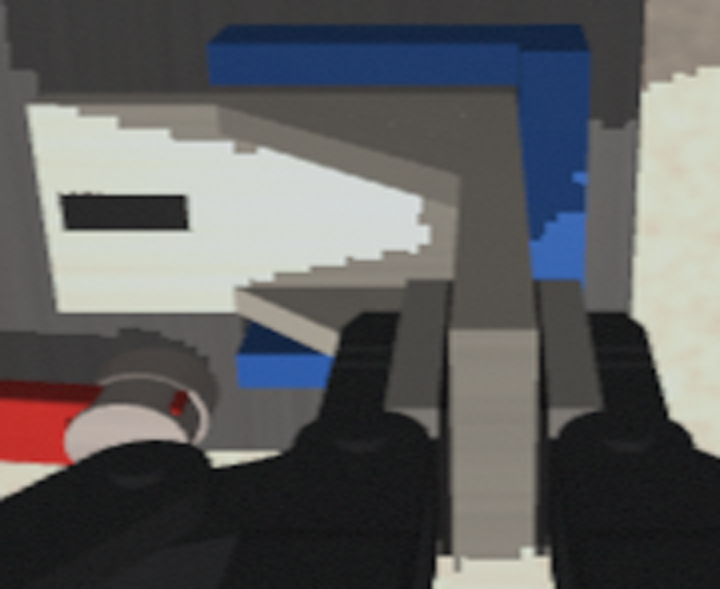

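The toe reads base x = -30.0 mm, so the heel is at the stop, and y is within 0.5 mm of centre. Releasing.

```bash
python3 - <<'E'
from h import *
q=ori([0,0,-1],base(1,0,0)-base(0,0,0))
bot.servo_line(base(.0415,.0005,.0625),q,.02)
hand.move_gripper(.016);hand.move_gripper(.04)
print(get_obs()['wrist_force'].round(1))
bot.servo_line(base(.041,.0005,.18),q,.12)
snap('wrist','k0');snap('scene','k0s');print(get_obs()['time_s'])
a=cv2.imread('pics/k0.png');cv2.imwrite('pics/k0z.png',cv2.resize(a[80:380,80:380],(600,600),interpolation=cv2.INTER_CUBIC))
a=cv2.imread('pics/k0s.png');cv2.imwrite('pics/k0sz.png',cv2.resize(a[130:230,120:230],None,fx=5.5,fy=5.5,interpolation=cv2.INTER_CUBIC))
E
```

```text
[-0.3 -0.2  0.7]
32.075
```

View pics/k0z.png

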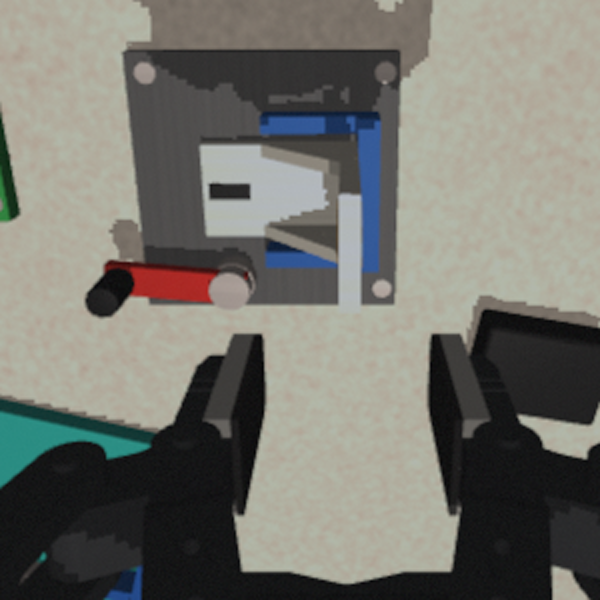

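View pics/k0sz.png

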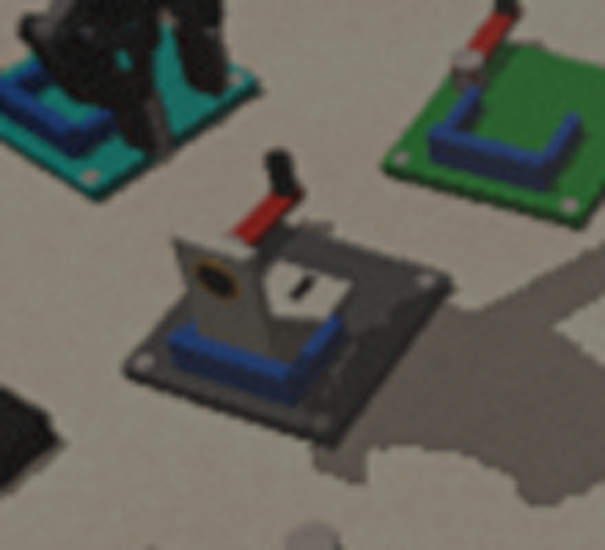

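```bash
python3 - <<'E'
from h import *
r=load('k0')
for n,u,v,z in(('toe',200.5,144,.02),('toe',206,236,.02),('top in',337,193,.107),('top out',362,193,.107),('knobtop',99,302,.0565),('knobtop2',101,298,.0565),('hingetop',229,291,.034)):print(n,tb(onz(r,80+u/2,80+v/2,z)).round(4))
def kp(a,z): return base(-.018-.054*np.cos(a),-.048+.054*np.sin(a),z)
def kq(a): return ori([0,0,-1],base(np.sin(a),np.cos(a),0)-base(0,0,0))
for a in(.09,.5,1,1.57):print(np.round(kinematics.solve_ik(kp(a,.037),kq(a)),2))
E
```

```text
toe [-0.0298  0.0225]
toe [-0.0304 -0.0236]
top in [0.036  0.0226]
top out [0.0447 0.0226]
knobtop [-0.0727 -0.0425]
knobtop2 [-0.0715 -0.0405]
hingetop [-0.0179 -0.0471]
[-0.46  0.5   1.91 -0.    0.73 -2.01]
[-0.42  0.5   1.92 -0.    0.73 -1.56]
[-0.37  0.5   1.9  -0.    0.74 -1.01]
[-0.34  0.53  1.85 -0.    0.76 -0.41]
```

```bash
cat >> h.py <<'E'
def kp(a,z): return base(-.018-.054*np.cos(a),-.048+.054*np.sin(a),z)
def kq(a): return ori([0,0,-1],base(np.sin(a),np.cos(a),0)-base(0,0,0))
E
python3 - <<'E'
from h import *
hand.move_gripper(.038,20)
bot.reach(kp(.1,.12),kq(.1))
bot.servo_line(kp(.1,.037),kq(.1),.1)
print(get_obs()['wrist_force'].round(1))
hand.move_gripper(.026,20)
snap('wrist','l0');o=get_obs();print(o['gripper_width'],o['time_s'],o['wrist_force'].round(1))
E
```

```text
[ 1.5 -0.3  0.7]
0.02588573374326382 35.0333 [-0.5  0.   0.9]
```

View pics/l0.png

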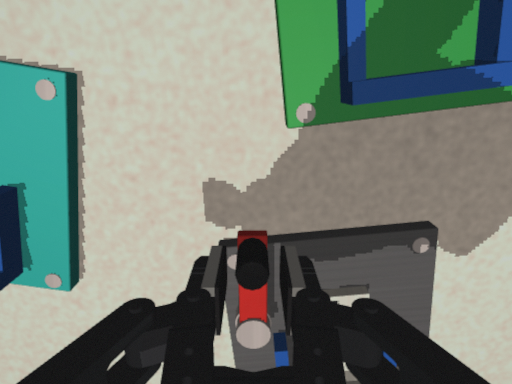

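```bash
python3 - <<'E'
from h import *
r=load('l0');o=get_obs()
for z in(.0565,.0305):print(proj(r,kp(.1,z)).round(0), proj(r,np.array([*o['position'][:2],z])).round(0))
a=cv2.imread('pics/l0.png');cv2.imwrite('pics/l0z.png',cv2.resize(a[215:384,170:340],None,fx=4,fy=3.5,interpolation=cv2.INTER_CUBIC))
E
```

```text
[253. 279.] [253. 279.]
[253. 251.] [253. 251.]
```

View pics/l0z.png

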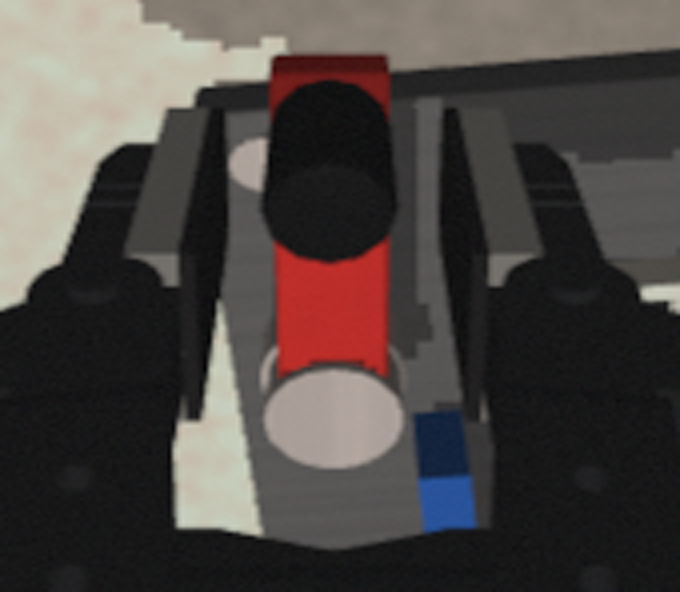

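The knob sits centred between the pads. Swinging it along its arc.

```bash
python3 - <<'E'
from h import *
f0=get_obs()['wrist_force']
for a in np.arange(.25,1.66,.15):
    bot.servo_line(kp(a,.037),kq(a),.05);f=get_obs()['wrist_force']-f0;print(round(a,2),f.round(1))
    if np.linalg.norm(f[:2])>8:break
snap('wrist','m0');snap('scene','m0s');print(get_obs()['time_s'])
a=cv2.imread('pics/m0s.png');a=cv2.resize(a[120:230,110:230],(420,384),interpolation=cv2.INTER_CUBIC)
cv2.imwrite('pics/m0z.png',np.hstack([a,cv2.resize(cv2.imread('pics/m0.png')[130:384,130:384],(380,384))]))
E
```

```text
0.25 [ 0.7  0.1 -0.2]
0.4 [ 1.2  0.1 -0.8]
0.55 [ 0.2 -0.2 -1.3]
0.7 [ 0.  -0.4  0.3]
0.85 [ 0.7 -0.1 -0.2]
1.0 [-0.7 -0.3 -0.5]
1.15 [-0.1  0.1 -0.2]
1.3 [ 0.8 -0.2 -1.3]
1.45 [ 0.3  0.6 -1. ]
1.6 [ 0.4 -0.5  0.1]
38.2167
```

View pics/m0z.png

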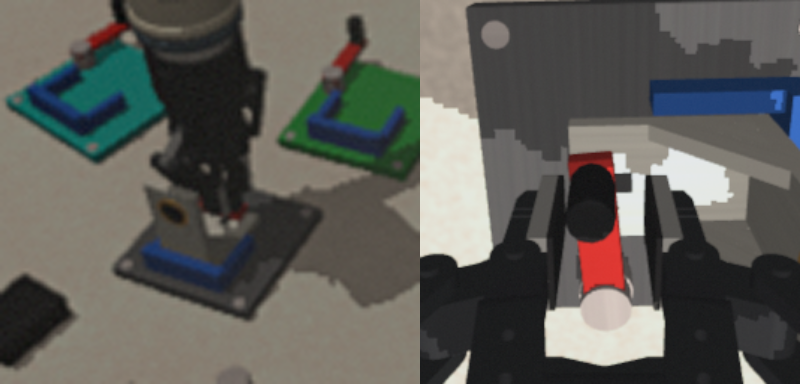

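```bash
python3 - <<'E'
from h import *
f0=get_obs()['wrist_force']
p0=kp(1.57,.037);X=base(1,0,0)-base(0,0,0);q=kq(1.57)
for d in(.003,.0045,.006,.007):
    bot.servo_line(p0+d*X,q,.02);f=get_obs()['wrist_force']-f0;print(d,f.round(1))
    if np.linalg.norm(f[:2])>3:break
bot.servo_line(p0+(d-.003)*X,q,.03)
bot.servo_line(p0+(d-.003)*X+[0,0,.12],q,.15)
bot.reach(base(-.12,0,.26),q)
snap('wrist','n0');snap('scene','n0s');snap('top','n0t');print(get_obs()['time_s'])
a=cv2.imread('pics/n0s.png');cv2.imwrite('pics/n0z.png',cv2.resize(a[120:230,110:230],None,fx=5,fy=5,interpolation=cv2.INTER_CUBIC))
E
```

```text
0.003 [-1.9 -0.6  0.6]
0.0045 [-2.  -0.1 -0.2]
0.006 [-3.6 -0.3  0.2]
40.9583
```

View pics/n0z.png

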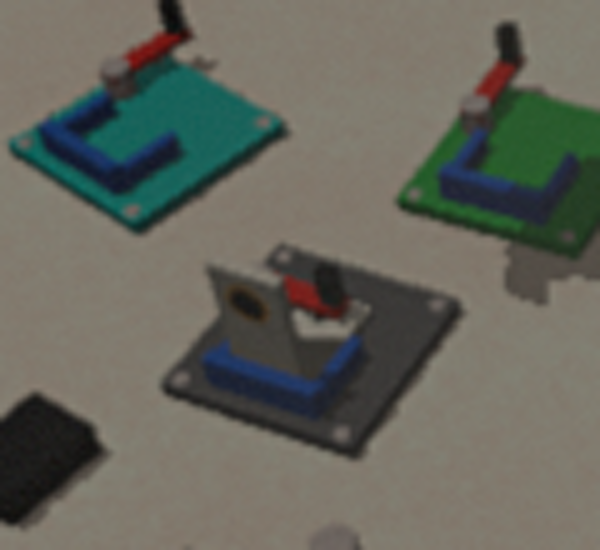

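View pics/n0.png

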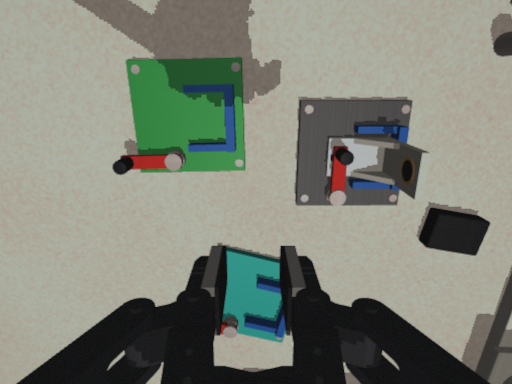

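View pics/n0t.png

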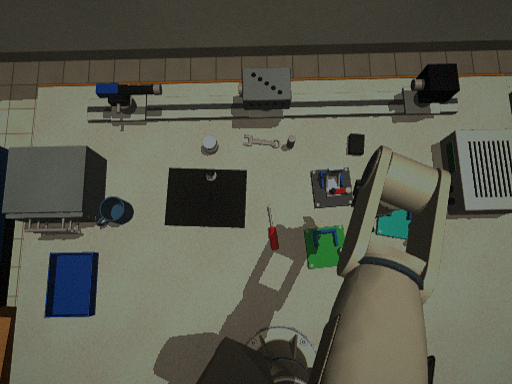

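```bash
python3 - <<'E'
from h import *
r=load('n0')
a=cv2.imread('pics/n0.png');cv2.imwrite('pics/n0w.png',cv2.resize(a[90:215,290:430],None,fx=5,fy=4.5,interpolation=cv2.INTER_CUBIC))
k=tb(onz(r,346,158,.0565));h=tb(onz(r,338,197,.034));d=k-h
print('knob',k.round(4),'hinge',h.round(4),'angle',np.arctan2(d[1],-d[0]))
E
```

```text
knob [-0.0198  0.0065] hinge [-0.0186 -0.0461] angle 1.547864921910438
```

View pics/n0w.png

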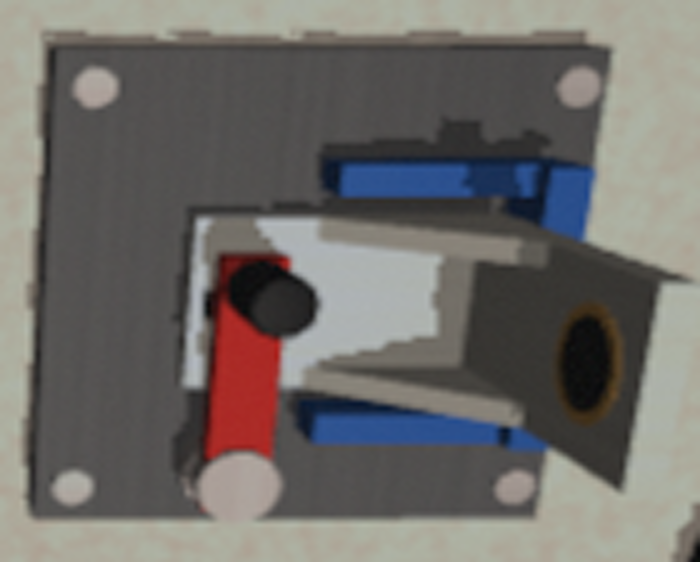

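```bash
python3 - <<'E'
from h import *
r=load('n0')
g=lambda U,V,z:tb(onz(r,(U+.5)/5-.5+290,(V+.5)/4.5-.5+90,z))
print('toe',g(193,214,.02).round(4),g(183,388,.02).round(4),'plate top outer',g(697,283,.107).round(4),g(622,490,.107).round(4))
hand_in();print(get_obs()['time_s'])
E
```

```text
toe [-0.0325  0.0234] [-0.0315 -0.0236] plate top outer [0.0419 0.0226] [ 0.0351 -0.0225]
the job is handed in; nothing more can be done
the job is handed in; nothing more can be done
```

The bracket is standing in the dark steel base with its heel near the stop, and the finger is across its toe. I handed the job in at about 41 s of the 72 s limit; no verdict was reported.

**What I did:**
- **Tipping:** I gripped the bracket by the cheeks, tipped it about its corner until it stood on its foot on the mat, and let go.
- **Placing:** I took it again by the upright plate and carried it upright. I lowered it between the guides, slid it to the stop and let go.
- **Finger:** I swung the finger across with its knob between the jaws until the pushing force rose, near its end stop.

**Last checks:**

| Check | Measured | Limit |
|---|---|---|
| Corner along base x, just after release | about 44.7 mm | 38 to 48 mm |
| Off centre between the guides, just after release | under 1 mm | 7.5 mm |
| Plate lean, just after release | top and foot aligned within 1 mm | 0.06 rad |
| Finger, final view | about 1.55 rad | over 1.35 rad |
| Toe along base x, final view | about -32 mm | within 12 mm of toe_spot (-30 mm) |

The last camera view shows the gripper clear of everything, and the bystanders look unmoved.

**What failed or disagreed:**
- **First grip:** It missed, because the camera views put the real fingertips about 21 mm farther back than stated. It only slid the lying bracket about 7 mm. I measured again and corrected for the offset.
- **Final oblique view:** It puts the toe about 2 mm farther from the stop than the earlier close view did. It also gives rougher values for the plate's top edge (35 to 42 mm), which may be because those points are hard to pick out at that angle. I did not check that edge again before handing in.

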